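# Clamp the gel cassette with strap and wing nut

## Task

Clamp the gel cassette: with the fingertips push the hold-down strap round by its tab, over the cassette, until it rests against the stop pin, and then turn the loose wing nut on top of it clockwise with repeated fingertip strokes against its wings until it is fully tight. Only push: never grip the nut between the fingers or push both of its wings at once. Leave the cassette in its nest and the things round about where they are.

Things in the scene. Friction and masses are not known exactly. Their poses are not given: they have to be found in the camera images.
- fixture: Grey clamping fixture, fixed to the worktop: base 130 (its x) x 200 (its y) x 12 mm; origin under the base's centre at worktop height, z up. The stud, the vertical axis of strap and wing nut, is at x 0, y +52 mm. Low white rails (top 19 mm above the worktop) hold the cassette, centred at y -35 mm.
- end_plate (a point): Middle of the top inner edge of the upright plate across the fixture's +y end: 90 mm along x, 8 mm thick, top 80 mm above the worktop, inner face 40 mm from the stud's axis, so fingertips cannot circle the nut on that side. The other three sides are open.
- stop_pin (a point): Centre of the top of the 10 mm steel stop pin that the strap comes to rest against, 33 mm above the worktop.
- strap (a joint): Angle (rad) of the flat aluminium strap about the stud. 0 = hard stop at the pin, strap along the fixture's -y over the cassette; grows counter-clockwise from above (1.57: along +x). Starts at 1.0 to 1.6; stays where left, friction 0.12 N m. Strap 20 mm wide, 112 mm long from the stud, underside 24 and top 29 mm above the worktop.
- strap_tab (a point): Centre of the finger tab standing on the strap's free end: a plate 8 mm thick, 28 mm long along the strap, up to 56 mm above the worktop. The point is 97 mm from the stud's axis, 42 mm above the worktop. Frame turns with the strap: -y points away from the stud; -x is the closing (clockwise) direction, so push on the +x side.
- stud (a point): Point on the stud's axis (on which the wing nut and the strap turn), 29.5 mm above the worktop.
- wing_nut (a joint): Angle (rad) of the steel wing nut. 0 = fully tight (hard stop); grows counter-clockwise from above. Starts at 7 to 10 (1.1 to 1.6 turns loose). Tighten clockwise; it sinks 2 mm a turn. Friction 0.04 N m (1.7 N at 23 mm); stays where left, does not spin on. When tight the wings lie along the fixture's x and its washer rests on the strap.
- nut_mid (a point): On the nut's axis at mid-height of the wings, 49 mm above the worktop when tight, 51 to 52 at the start. Turns with the nut: x along the wings (to wing_a), y across, z up. Wings: two upright 25 mm discs, 5 mm thick, centres 23 mm from the axis, 71 mm over both, 12.5 mm above and below this point. Hub radius 8.5 mm, top 3 mm below this point.
- wing_a: Core of the wing on the +x side of nut_mid (origin on the nut's axis, at the underside of the nut).
- wing_b: Core of the opposite wing, on the -x side of nut_mid (same origin).
- side_1: The faces of both wings and of the hub on the +y side of nut_mid (same origin). Pushing towards -y on this side of wing_a turns the nut clockwise.
- side_2: The faces of both wings and of the hub on the -y side of nut_mid (same origin). Pushing towards +y on this side of wing_b turns the nut clockwise.
- cassette: Flat loose gel cassette, 90x80x10 mm (white back, clear front), lying in the fixture's nest with 1.5 mm play, top 22 mm above the worktop; origin at the centre of its underside. It stays there.
- funnel: Bystander, loose: white plastic funnel standing on its rim, 70x70x75 mm, right of the fixture; origin at the centre of its underside. Leave alone.
- amber_125: Bystander, loose: small amber bottle with a white cap, 50x50x101 mm, right of the fixture; origin at the centre of its underside. Leave alone.
- marker_black: Bystander, loose: marker pen lying down, 13x122x15 mm, long along its y, front right; origin at the centre of its underside. Leave alone.
- hdpe_60: Bystander, loose: small white plastic bottle with a screw cap, 40x41x77 mm, left and rear of the fixture; origin at the centre of its underside. Leave alone.
Things that resemble listed ones, but are neither listed nor needed, are in the scene too. Several things have the shape of the cassette; the one meant has the colours described above.

How it is judged (in metres and radians):
On the way, in this order (a step that is already met when the one before it is completed fails the run):
1. the strap is swung against its stop pin, the nut still loose (value of joint strap below 0.06 rad and value of joint wing_nut above 1 rad), for 0.2 s.
2. the wing nut is tight (value of joint strap below 0.06 rad and value of joint wing_nut below 0.15 rad), for 0.2 s.
At the end, for the whole second after the job is handed in: The strap is within 0.06 rad of its stop, the wing nut within 0.15 rad of fully tight and at rest, the cassette within 6 mm of where it lay (all of step 2 and distance of cassette from where it was at the start of the episode below 0.006 m and velocity of joint wing_nut below 0.05 rad/s and linear speed of cassette below 0.02 m/s); the robot touches nothing.
It fails at once if the nut is gripped between the fingers, or both its sides or both wings are pushed at once (over 0.5 N each) ((contact force between the fingers and side_1 above 0.5 N and contact force between the fingers and side_2 above 0.5 N) or (contact force between the fingers and wing_a above 0.5 N and contact force between the fingers and wing_b above 0.5 N)).
It fails at once if the cassette is lifted or shoved out of its place by more than 8 mm (distance of cassette from where it was at the start of the episode above 0.008 m).
It fails at once if a bystander is moved by more than 15 mm (distance of any of funnel, amber_125, marker_black, hdpe_60 from where it was at the start of the episode above 0.015 m).
It also fails if it takes over 64 s, if anything falls off the work surface, if the arm or the gripper's body presses on something with over 40 N, if the wrist force passes 120 N, or if a joint passes its speed limit or range.

## Robot

A 6-joint arm with a two-finger parallel gripper is mounted at the origin on a cart in front of the work surface, level with it; the furniture and walls round the work are solid. World frame = base frame: x ahead of the robot, y to its left, z up, the work surface at z = 0. Lengths are in mm, angles in rad, forces in N, time in s.
With the tool pointing down it reaches from about 300 to 825 mm from the base axis. Payload 5.4 kg.
Tool frame: the origin (TCP) lies on the centre line of the jaws, within the pads' length; the fingertips stand 11 mm ahead of it and the grasp point (between the pads) lies 8 mm behind it (r.tip_extent is the distance from the TCP to the fingertips, in mm); z points along the fingers, y is the line along which they close (so a half turn about z gives the same grasp; the last joint's range is limited). The gripper opens to 92 mm and grips with 3 to 60 N. Pads are 20 mm wide; open, the fingers measure 128 mm over their backs; the gripper's body (75 mm by 189 mm) begins 69 mm behind the grasp point.
Start: joints at [-1.385, 0.158, 1.597, -0, 1.386, -0.21], TCP at [221.665, -530.538, 225.601] pointing down, gripper open.
Joint ranges: [-2.91, 2.91], [-0.94, 2.29], [0.18, 2.7], [-1.29, 4.43], [0.17, 2.64], [-3, 3]. Speed limits (rad/s): [2.57, 2.57, 3.14, 3.14, 3.14, 3.14].

## Interface

Orientations are given as a unit quaternion [w, x, y, z].
In Python, from bench import r, hand, planner, telemetry, viewer, ticket gives the robot as it stands. Calls block until the motion is done:
- r.move_to(position, orientation): joint-space move of the TCP to a pose.
- r.movel(position, rot=None, velocity=150): straight line of the TCP; rot=None keeps the orientation; velocity is the mean speed in mm/s.
- r.movej(angles): joint-space move.
- hand.set_gripper(opening, strength=None): opening from 0.0 (shut) to 1.0 (fully open); strength is the grip in N (None keeps the last); returns when the fingers have stopped.
- r.sleep(seconds).
- planner.ik(position, orientation): joint angles nearest the present ones, or None.
- telemetry.observe(): the state.
- viewer.camera(name): name is "side" or "top"; returns a dict with "image" (384x512x3 uint8, red, green, blue), "vfov" (degrees; the focal length in pixels is half the picture's height over the tangent of half this angle, whatever the lens; pixels are square), "cx", "cy" (the principal point, pixels), "rvec" (rotation vector, rad) and "tvec" (3), from world to camera coordinates, as OpenCV has them. Camera axes: x right, y down, z forward; pixel columns grow to the right and rows downward; lengths in mm; the calibration is good to about 2 mm. A picture is of the moment at which its call begins. There is no depth.
A pose or a line that the arm cannot do raises r.Unreachable and nothing moves.
- ticket.finish_job(): hands the job in; it is judged then, once.
The state is a dict: "clock": time; "joint_pos": joint angles; "dq": joint speeds; "joint_torque": joint torques, N m; "eef_pos": TCP position; "ee_rot": TCP orientation; "contact_force": force on the tool from outside, world axes, zero at the start; "torque": the same for the moment, N m; "grip_width": opening from 0.0 (shut) to 1.0 (fully open); "finger_force": force on a finger pad.
Only numpy, scipy, OpenCV 4.12 (cv2) and the standard library are available. Lean on these libraries where they do the work, as an engineer would, in place of code of your own. Each camera call takes 0.05 s, during which the arm holds its last target. There are 200 camera calls.

## Working session

There is one attempt and no reset: what is moved stays moved. The work goes in short steps, each a Python script; the robot and the scene stay as the last script left them, time stands still between calls to the robot, and variables do not carry over. Pictures are saved under pics/ and viewed, at most 10 in all, crops included, and the job is handed in when it is done.

```bash
ls; mkdir -p pics
python3 - <<'E'
from bench import r, hand, planner, telemetry, viewer, ticket
import cv2,json
for n in ("top","side"):
    c=viewer.camera(n); cv2.imwrite(f"pics/{n}0.png",cv2.resize(c["image"][:,:,::-1],(800,600),interpolation=cv2.INTER_CUBIC))
    print(n,{k:v for k,v in c.items() if k!="image"})
print(telemetry.observe())
E
```

```text
pics
top {'vfov': 43.40199119767021, 'cx': 257.30413424336683, 'cy': 197.4219173928453, 'rvec': array([ 2.08128842, -2.15373986,  0.21773764]), 'tvec': array([  99.66591237,  491.43519928, 1349.1189433 ])}
side {'vfov': 51.2368739613664, 'cx': 257.1542529476015, 'cy': 193.26699814706637, 'rvec': array([ 1.91177755, -0.44299248,  0.26227161]), 'tvec': array([-387.64884196,  191.915298  ,  921.88175446])}
{'clock': 0.1, 'joint_pos': array([-1.38509941e+00,  1.58977869e-01,  1.59807299e+00, -9.80189331e-06,
        1.38617775e+00, -2.10100613e-01]), 'dq': array([ 2.81770621e-05, -1.75241362e-03, -3.02050847e-03, -2.31822233e-04,
       -6.54611801e-06,  6.74091789e-04]), 'joint_torque': array([ 6.20441679e-04, -3.86502993e+01, -3.22960246e+01,  7.03532947e-02,
        3.39320221e-02, -3.75192212e-05]), 'eef_pos': array([ 221.56562531, -530.02559606,  224.73862102]), 'ee_rot': array([-8.17971320e-04,  9.80481360e-01,  1.96610362e-01,  5.16397588e-06]), 'contact_force': array([-0.34292802, -0.55023294, -0.23113363]), 'torque': array([ 0.01885317, -0.05718771,  0.03339153]), 'finger_force': 0.0, 'grip_width': 1.002788021559161}
```

View pics/top0.png

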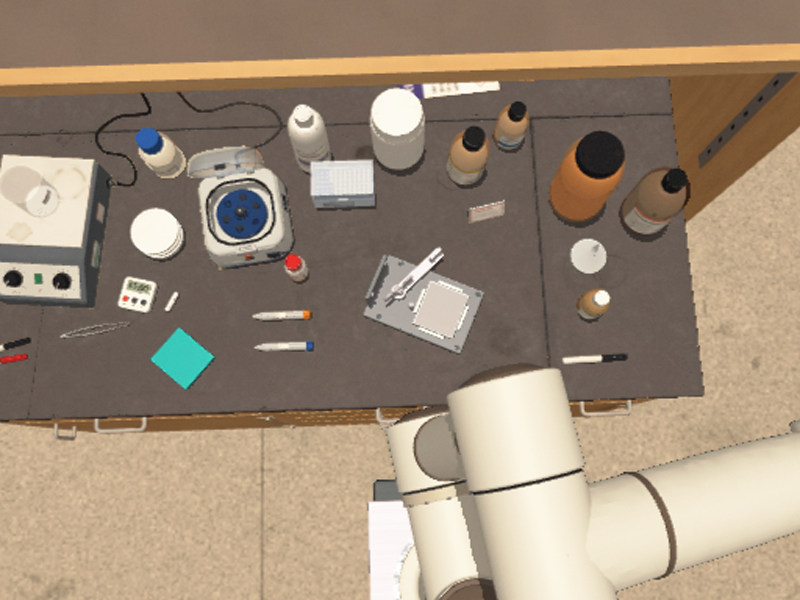

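View pics/side0.png

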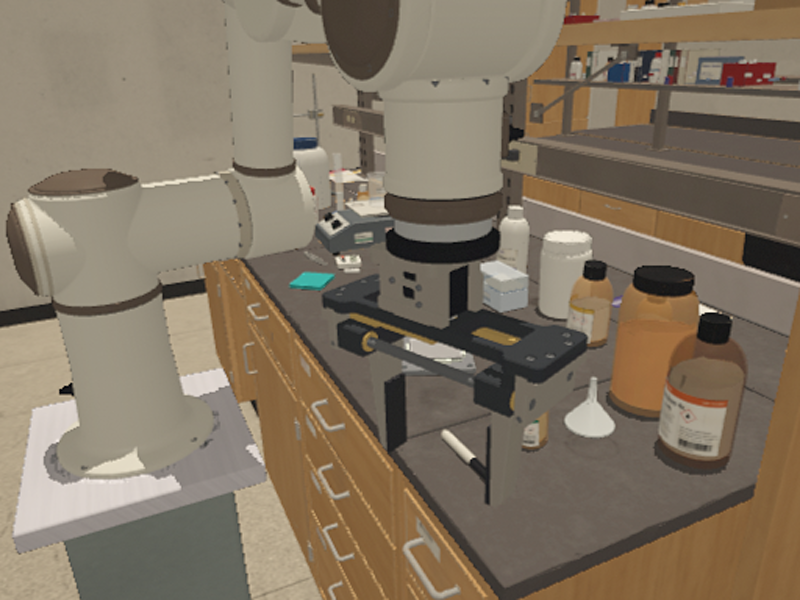

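The top view shows the fixture around (425,302) with its end plate on the left, the strap pointing up and right to (430,260), and the nut near (400,290). The side view is blocked by the gripper. Next I'll enlarge the fixture.

Run:
```python
from bench import viewer
import cv2
c=viewer.camera("top"); im=c["image"][:,:,::-1]
cv2.imwrite("pics/crop0.png",cv2.resize(im[155:229,225:315],None,fx=8,fy=8,interpolation=cv2.INTER_CUBIC))
```

```text
(no output)
```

View pics/crop0.png

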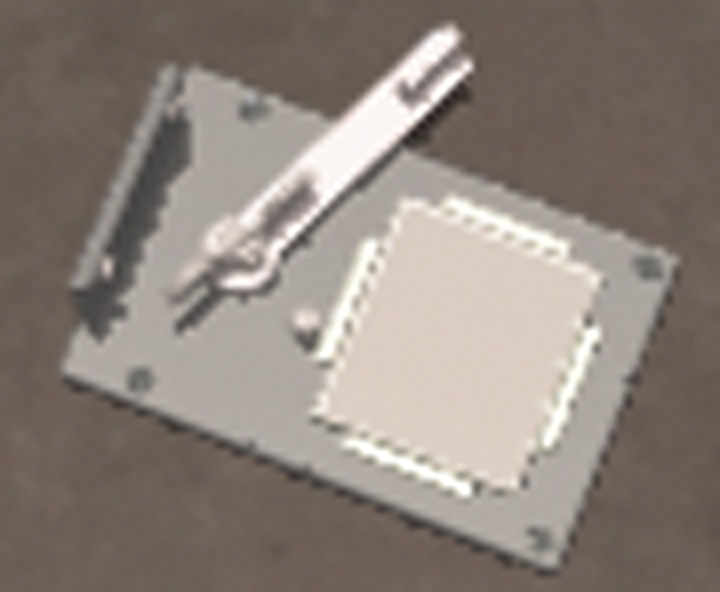

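The crop shows base corners (top face) at (678,258), (560,570) and (65,372). The strap's free end is near (455,45), the stop pin at (305,325), and the nut wings run from about (170,298) to (300,185). I'll fit the pose and overlay the model to check it.

```bash
cat > h.py <<'E'
import numpy as np, cv2, json
from scipy.optimize import least_squares
def proj(c,P):
    f=192/np.tan(np.radians(c["vfov"]/2)); K=np.array([[f,0,c["cx"]],[0,f,c["cy"]],[0,0,1.]])
    return cv2.projectPoints(np.asarray(P,float).reshape(-1,1,3),c["rvec"],c["tvec"],K,None)[0][:,0]
def W(p,P):  # fixture -> world
    P=np.asarray(P,float).reshape(-1,3); c,s=np.cos(p[2]),np.sin(p[2])
    return P@np.array([[c,s,0],[-s,c,0],[0,0,1]])+[p[0],p[1],0]
def strapbox(t):
    u=np.array([np.sin(t),-np.cos(t)]);v=np.array([np.cos(t),np.sin(t)]);s=np.array([0,52])
    mk=lambda a,b,z:np.r_[s+u*a+v*b,z]
    return [[mk(0,-10,29),mk(112,-10,29),mk(112,10,29),mk(0,10,29)],[mk(83,-4,56),mk(111,-4,56),mk(111,4,56),mk(83,4,56)]]
def nut(t,z=51.5):
    u=np.array([np.cos(t),np.sin(t)]);a=np.linspace(0,2*np.pi,24)
    return [[np.r_[np.array([0,52])+u*(k*23+12.5*np.cos(q)),z+12.5*np.sin(q)] for q in a] for k in (1,-1)]
def base(): 
    return [[[65,100,12],[65,-100,12],[-65,-100,12],[-65,100,12]],[[45,92,80],[45,100,80],[-45,100,80],[-45,92,80]],
            [[5*np.cos(q),0,33] for q in ()] or [[0,0,12]]]
def overlay(c,p,polys,x0,y0,w,h,k,name):
    im=cv2.resize(np.ascontiguousarray(c["image"][y0:y0+h,x0:x0+w,::-1]),None,fx=k,fy=k,interpolation=cv2.INTER_CUBIC)
    for i,(P,col) in enumerate(polys):
        q=((proj(c,W(p,P))+.5-[x0,y0])*k-.5).round().astype(np.int32)
        cv2.polylines(im,[q.reshape(-1,1,2)],True,col,1)
    cv2.imwrite(name,im)
E
python3 - <<'E'
from h import *
from bench import viewer
c=viewer.camera("top")
cr=lambda u,v:np.array([(u+.5)/8-.5+225,(v+.5)/8-.5+155])
P=[[65,-100,12],[-65,-100,12],[-65,100,12],[45,100,80],[-45,100,80]]
U=np.array([cr(678,258),cr(560,572),cr(65,372),cr(168,66),cr(75,288)])
s=least_squares(lambda p:(proj(c,W(p,P))-U).ravel(),[600,0,-.4])
p=s.x;print(p,s.fun.reshape(-1,2).round(2))
np.save("p.npy",p)
# strap end
t=least_squares(lambda t:(proj(c,W(p,[[112*np.sin(t[0]),52-112*np.cos(t[0]),29]]))-cr(455,42)).ravel(),[1.2]);print(t.x,t.fun)
# nut dir
d=cr(300,183)-cr(170,298)
def fn(t):
    q=proj(c,W(p,[[35*np.cos(t[0]),52+35*np.sin(t[0]),51.5],[-35*np.cos(t[0]),52-35*np.sin(t[0]),51.5]]));return (q-[cr(300,183),cr(170,298)]).ravel()
n=least_squares(fn,[0.]);print(n.x,n.fun)
pin=proj(c,W(p,[[0,52,29.5]]));print("stud world",W(p,[0,52,0]))
polys=[(b,(0,0,255)) for b in base()]+[(b,(255,0,0)) for b in strapbox(t.x[0])]+[(b,(0,255,0)) for b in nut(n.x[0])]
overlay(c,p,polys,225,155,90,74,8,"pics/ov0.png")
E
```

```text
[ 5.11166999e+02  4.03779871e+01 -4.17256153e-01] [[ 1.08 -0.31]
 [ 0.22  0.41]
 [-0.7   0.47]
 [-0.11 -0.61]
 [-0.46 -0.01]]
[1.18575171] [-0.25426125  0.27546562]
[-0.44782878] [ 1.89941776 -0.6578242   0.37117962  0.77274007]
stud world [[532.24018285  87.91661252   0.        ]]
```

View pics/ov0.png

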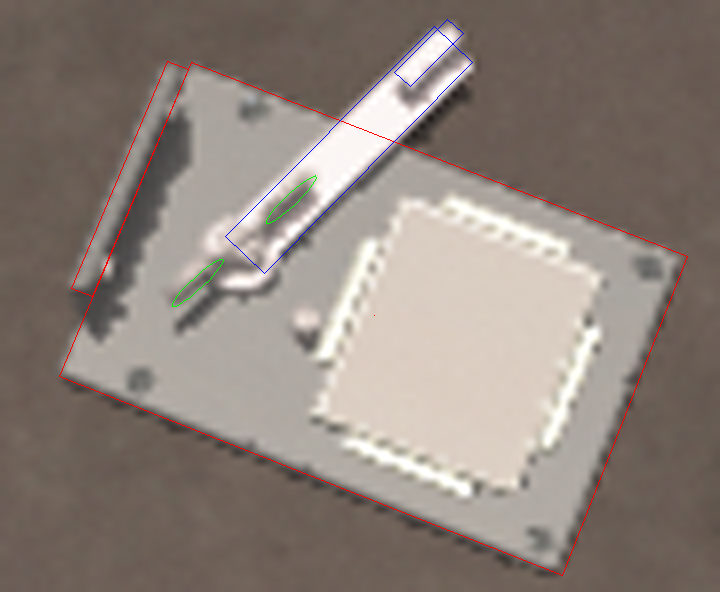

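The overlay fits well. Stud is at world (532, 88), the strap at about 1.19 rad, and the nut axis at about -0.45 rad, which makes the nut 8.98 rad loose. I'll push with the closed fingers along arcs, turning the tool with the part.

```bash
cat >> h.py <<'E'
from scipy.spatial.transform import Rotation as R
def pose(p,ang,a,b,tip,half=0):
    """pusher centre a mm along direction ang (fixture), b mm behind it (ccw side); tool x along that normal"""
    c,s=np.cos(ang),np.sin(ang)
    P=W(p,[a*c-b*s,52+a*s+b*c,tip+11])[0]
    psi=ang+p[2]+np.pi/2+half
    q=R.from_matrix(np.array([[np.cos(psi),np.sin(psi),0],[np.sin(psi),-np.cos(psi),0],[0,0,-1]]).T).as_quat()
    return P,[q[3],q[0],q[1],q[2]]
E
cat > a.py <<'E'
from h import *
from bench import r, hand, planner, telemetry, viewer
p=np.load("p.npy")
hand.set_gripper(0.0,20)
st=telemetry.observe(); q=np.array(st["joint_pos"]); q[0]=-0.05; q[5]=0.76; r.movej(q)
th=1.19; S=lambda t:t-np.pi/2
P,Q=pose(p,S(th),97,28,120); r.move_to(P,Q)
P,Q=pose(p,S(th),97,28,38); r.movel(P,Q,200)
o=telemetry.observe(); print(o["clock"],o["contact_force"].round(1),o["grip_width"],o["joint_pos"].round(2),(o["eef_pos"]-P).round(1)); f0=o["contact_force"]
r.movel(pose(p,S(th),97,14.5,38)[0],Q,60)
for t in np.r_[np.arange(1.1,0.1,-.1),np.arange(.1,-.06,-.02)]:
    P,Q=pose(p,S(t),97,14,38); r.movel(P,Q,80 if t>.1 else 40)
    f=np.linalg.norm((telemetry.observe()["contact_force"]-f0)[:2]); print(round(t,2),f.round(1),end="; ")
    if t<.09 and f>10: break
c=viewer.camera("top"); s=viewer.camera("side"); print(telemetry.observe()["clock"])
cv2.imwrite("pics/c1.png",np.hstack([cv2.resize(c["image"][145:235,220:320,::-1],(400,360)),cv2.resize(s["image"][150:300,180:347,::-1],(400,360))]))
E
python3 a.py
```

```text
5.1833 [0.7 0.4 0.3] 0.0062113437058938245 [-0.13  0.46  1.59  0.    1.09  0.67] [1.2 0.4 2.1]
1.1 0.3; 1.0 1.3; 0.9 1.2; 0.8 1.4; 0.7 0.7; 0.6 0.5; 0.5 0.9; 0.4 1.3; 0.3 0.2; 0.2 1.7; 0.1 0.4; 0.08 0.3; 0.06 0.3; 0.04 0.3; 0.02 0.4; -0.0 4.0; -0.02 9.7; -0.04 14.8; 10.5417
```

The strap met a hard stop at a commanded angle of about 0, which matches the model. I'll back off, clear the view and look.

```bash
cat > b.py <<'E'
from h import *
from bench import r, hand, planner, telemetry, viewer
p=np.load("p.npy")
P,Q=pose(p,-np.pi/2,97,26,38); r.movel(P,Q,100)
P,Q=pose(p,-np.pi/2,97,26,110); r.movel(P,Q,200)
P=P+[0,-170,20]; r.movel(P,Q,300)
c=viewer.camera("top"); s=viewer.camera("side"); print(telemetry.observe()["clock"])
np.save("side.npy",s,allow_pickle=True);np.save("top.npy",c,allow_pickle=True)
cands=[(b,(0,0,255)) for b in base()]+[(b,(255,0,0)) for b in strapbox(0)]+[(b,(0,200,0)) for b in nut(-.448)]
x,y=proj(s,W(p,[0,20,40]))[0].astype(int)
overlay(c,p,cands[:-2],225,155,90,74,8,"pics/t1.png"); overlay(s,p,cands[:-2],x-50,y-45,100,90,6,"pics/s1.png")
a=cv2.imread("pics/t1.png");b=cv2.imread("pics/s1.png")
cv2.imwrite("pics/v1.png",np.hstack([cv2.resize(a,(400,329)),cv2.resize(b,(400,329))]))
E
python3 b.py
```

```text
12.175
```

View pics/v1.png

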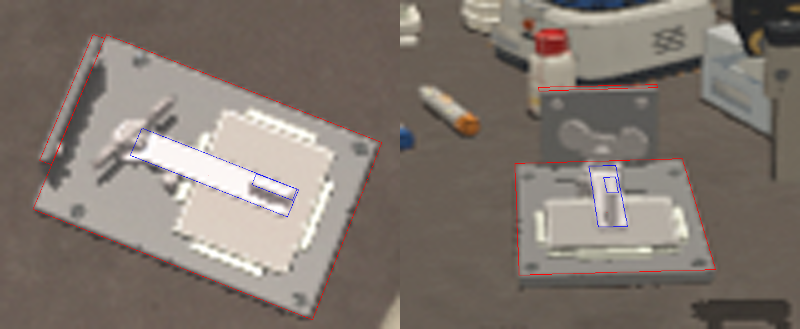

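The strap lies over the cassette against the pin, and the fixture fits in both views. Next I'll check the nut angle at high zoom.

Run:
```python
from h import *
p=np.load("p.npy"); c=np.load("top.npy",allow_pickle=True).item()
for i,(t) in enumerate([None,-.25,-.45,-.65]):
    overlay(c,p,[] if t is None else [(b,(0,200,0)) for b in nut(t)],238,168,32,32,9,f"/tmp/n{i}.png")
I=[cv2.imread(f"/tmp/n{i}.png") for i in range(4)]
cv2.imwrite("pics/n.png",np.vstack([np.hstack(I[:2]),np.hstack(I[2:])]))
```

```text
(no output)
```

View pics/n.png

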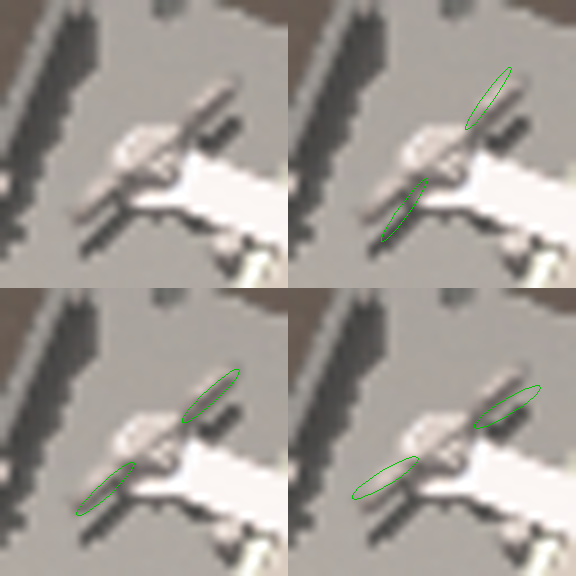

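The nut is at about -0.47 in the fixture frame, so about 8.95 rad loose. Stroke 1 goes from -0.47 to -π, entering behind the wing.

```bash
cat > s.py <<'E'
from h import *
from bench import r, hand, planner, telemetry, viewer
p=np.load("p.npy"); A=20
def stroke(phi0,phi1,nut0,final=False,gap=20.):
    """push the wing at fixture angle phi0 clockwise to phi1; nut0 = joint angle at the start"""
    T=lambda ph:48.5+max(nut0-(phi0-ph),0)/np.pi
    r.move_to(*pose(p,phi0,A,gap,90,np.pi))
    P,Q=pose(p,phi0,A,gap,T(phi0),np.pi); r.movel(P,Q,120); r.sleep(.1)
    o=telemetry.observe(); f0=o["contact_force"]; print("in",o["clock"],(o["eef_pos"]-P).round(1),o["joint_pos"][5].round(2),f0.round(1))
    r.movel(pose(p,phi0,A,13,T(phi0),np.pi)[0],Q,40)
    n=int(np.ceil((phi0-phi1)/.2)); phs=np.linspace(phi0,phi1,n+1)[1:]
    if final: phs=np.r_[phs,phi1-np.arange(1,13)*.025]
    F=[]
    for ph in phs:
        r.movel(*pose(p,ph,A,12.5,T(ph),np.pi),30)
        f=np.linalg.norm((telemetry.observe()["contact_force"]-f0)[:2]); F.append(f.round(1))
        if f>(8 if final else 15): print("stop at",ph); break
    print(F)
    P,Q=pose(p,ph,A,gap,T(ph),np.pi); r.movel(P,Q,80)
    r.movel(pose(p,ph,A,gap,90,np.pi)[0],Q,200)
    print("out",telemetry.observe()["clock"])
def look(name,ang):
    P=W(p,[-20,-170,200])[0]; r.move_to(P,pose(p,-np.pi/2,0,0,0,np.pi)[1])
    c=viewer.camera("top"); np.save("top.npy",c,allow_pickle=True); print(telemetry.observe()["clock"])
    I=[]
    for t in (None,ang):
        overlay(c,p,[] if t is None else [(b,(0,200,0)) for b in nut(t,50)],238,168,32,32,12,"/tmp/n.png"); I.append(cv2.imread("/tmp/n.png"))
    cv2.imwrite(name,np.hstack(I))
E
python3 - <<'E'
from s import *
stroke(-.47,-np.pi,8.95)
look("pics/k1.png",0)
E
```

```text
in 15.8833 [ 0.8 -0.1  1. ] -2.32 [-0.   0.9  0.1]
[np.float64(2.3), np.float64(2.9), np.float64(3.2), np.float64(1.9), np.float64(1.5), np.float64(2.0), np.float64(1.7), np.float64(1.7), np.float64(0.9), np.float64(1.5), np.float64(1.3), np.float64(1.7), np.float64(0.4), np.float64(1.1)]
out 21.5917
23.3917
```

View pics/k1.png

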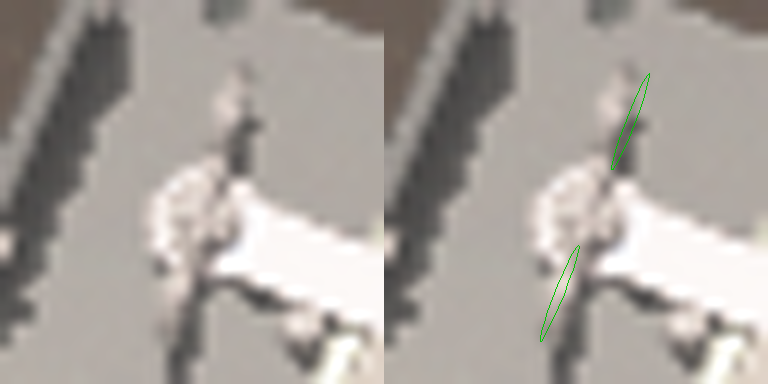

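The nut turned: its axis now sits at about +0.1 rad, a little short, and appears about 2 mm further toward +y than modelled. Those two agree, so I'll shift the model and do strokes 2 and 3.

Run:
```python
import numpy as np
p=np.load("p.npy"); p[:2]+=[1,2]; np.save("p.npy",p)
from s import *
stroke(.1,-np.pi,2*np.pi+.1)
stroke(.05,-np.pi,np.pi,final=True)
look("pics/k2.png",0)
```

```text
in 25.05 [ 0.9 -0.3  1.2] -2.86 [-0.  -0.1 -0.4]
[np.float64(1.8), np.float64(2.2), np.float64(1.8), np.float64(2.4), np.float64(1.7), np.float64(1.2), np.float64(1.7), np.float64(1.8), np.float64(2.2), np.float64(1.3), np.float64(1.8), np.float64(1.8), np.float64(1.5), np.float64(1.4), np.float64(0.3), np.float64(1.1), np.float64(0.4)]
out 31.7833
in 35.025 [ 0.8 -0.   1. ] -2.81 [ 0.2 -0.5 -0.3]
stop at -3.291592653589793
[np.float64(3.4), np.float64(3.2), np.float64(3.2), np.float64(2.2), np.float64(2.2), np.float64(2.2), np.float64(1.4), np.float64(1.2), np.float64(2.4), np.float64(1.3), np.float64(1.5), np.float64(0.7), np.float64(0.5), np.float64(0.5), np.float64(0.2), np.float64(1.0), np.float64(0.9), np.float64(2.1), np.float64(4.5), np.float64(6.9), np.float64(7.4), np.float64(10.4)]
out 43.0583
44.9833
```

View pics/k2.png

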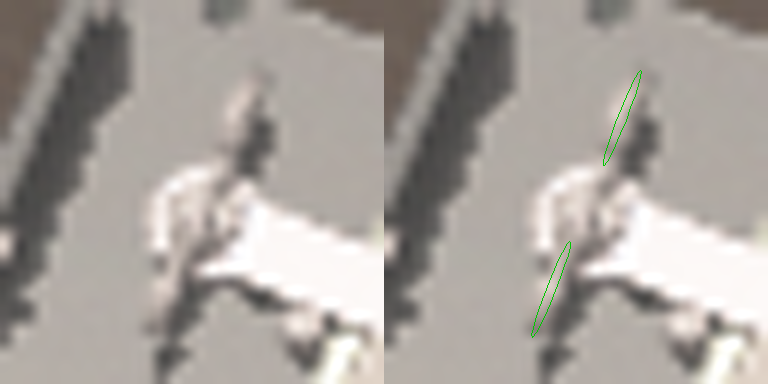

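The force rose against a hard stop, and the wings now lie exactly along the fixture's x axis, so the nut is tight. The strap is closed and the arm is clear. I'm handing in.

```bash
python3 -c "
from bench import ticket
print(ticket.finish_job())"
```

```text
the job is handed in; nothing more can be done
None
```

The strap is against the stop pin and the wing nut is turned to its hard stop in three one-sided strokes, handed in at about 45 s of the 64 s allowed; the final picture shows the wings along the fixture's x axis, but the hand-in returned no verdict.

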